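# Stack the two canister sets on their bases

### The arm

A 7-joint arm with a two-finger parallel gripper is mounted at the origin on a cart in front of the work surface, level with it; the furniture and walls round the work are solid. World frame = base frame: x ahead of the robot, y to its left, z up, the work surface at z = 0. Lengths are in m, angles in rad, forces in N, time in s.
With the tool pointing down it reaches from about 0.425 to 0.825 m from the base axis. Payload 3.6 kg.
Tool frame: the origin (TCP) lies where the fingers leave the gripper's body, on its centre line; the fingertips stand 73 mm ahead of it and the grasp point (between the pads) lies 54 mm ahead of it; z points along the fingers, y is the line along which they close (so a half turn about z gives the same grasp; the last joint's range is limited). The gripper opens to 85 mm and grips with 20 to 120 N. Pads are 22 mm wide; open, the fingers measure 114 mm over their backs; the gripper's body (76 mm by 85 mm) begins 54 mm behind the grasp point. The pads swing forward as they close: fully open they stand 13 mm farther back than shut.
Start: joints at [1.306, 0.615, -0.013, 1.423, 0.008, 1.103, -0.04], TCP at [0.153, -0.632, 0.304] pointing down, gripper open.
Joint ranges: [-3.12, 3.12], [-0.3, 2.06], [-1.34, 1.32], [0.26, 2.42], [-1.36, 4.5], [0.01, 1.98], [-2.84, 2.84]. Speed limits (rad/s): [2.79, 2.79, 3.14, 3.14, 3.14, 3.14, 3.14].

### API

Orientations are given as a unit quaternion [x, y, z, w].
In Python, from station import arm, snapshot, camera_info, ticket gives the robot as it stands. Calls block until the motion is done:
- arm.movep(position, orientation): joint-space move of the TCP to a pose.
- arm.line_to(position, velocity=0.15, ori=None): straight line of the TCP; ori=None keeps the orientation; velocity is the mean speed in m/s.
- arm.move_j(angles): joint-space move.
- arm.move_gripper(opening, effort=None): opening from 0.0 (shut) to 1.0 (fully open); effort is the grip in N (None keeps the last); returns when the fingers have stopped.
- arm.pause(seconds).
- arm.ik(position, orientation): joint angles nearest the present ones, or None.
- snapshot(name): name is "scene" or "side" or "wrist"; returns the picture (420x560x3 uint8, blue, green, red); there is no depth.
- camera_info(name): a dict with "fx", "fy", "cx", "cy" (pixels), "R" (3x3) and "t" (3): a world point X has camera coordinates R X + t; the wrist camera has in their place "T_tool_cam" (4x4, takes a point from camera to tool coordinates, whose origin is the TCP and whose axes are the flange's). Camera axes: x right, y down, z forward; pixel columns grow to the right and rows downward; lengths in m; the calibration is good to about 2 mm. A picture is of the moment at which its call begins: read the wrist's pose just before it. camera_info takes no time and is no camera call.
A pose or a line that the arm cannot do raises arm.MotionError and nothing moves.
- ticket.finish_job(): hands the job in; it is judged then, once.
Readings, each from a call of its own:
- arm.read_time(): time.
- arm.read_joint_positions(): joint angles.
- arm.read_dq(): joint speeds.
- arm.read_effort(): joint torques, N m.
- arm.read_tool_pos(): TCP position.
- arm.read_eef_rot(): TCP orientation.
- arm.read_ft_force(): force on the tool from outside, world axes, zero at the start.
- arm.read_wrist_torque(): the same for the moment, N m.
- arm.read_opening(): opening from 0.0 (shut) to 1.0 (fully open).
- arm.read_finger_force(): force on a finger pad.
Only numpy, scipy, OpenCV 4.12 (cv2) and the standard library are available. Lean on these libraries where they do the work, as an engineer would, in place of code of your own. Each camera call takes 0.05 s, during which the arm holds its last target. There are 200 camera calls.

### The job

Put the canister set back together: stack the three round canisters on the round base and the two square ones on the square base, each stack with the largest at the bottom and the smallest on top, every canister upright and fully seated in the recess beneath it. Mind the tall can opener at the right-hand edge, and leave the food tin, the kitchen timer and the ramekin where they stand.

Things in the scene. Friction and masses are not known exactly. Their poses are not given: they have to be found in the camera images.
- round_base: fixed round wooden stacking base (cannot be moved), 88 mm across, 16 mm high, with a round recess 72 mm across and 6 mm deep in its top; the recess floor is 10 mm above the origin. Origin: centre of the underside, z up. Also fixed nearby: a can opener 0.28 m tall at the right front, about x 0.40, y -0.47, and a pan 152 mm high on the left from y 0.43 outward.
- square_base: fixed square wooden stacking base (cannot be moved), 84 x 84 mm, 16 mm high, with a square recess 66 x 66 mm and 6 mm deep in its top; the recess floor is 10 mm above the origin; recess sides along the body's x and y axes. Origin: centre of the underside, z up.
- round_large: large round closed steel canister with wooden lid, 66 mm across, straight sides, 52 mm high in all; the lid has a raised rim 3 mm thick and 6 mm high round a recess 60 mm across, whose floor is 46 mm above the origin. About 0.24 kg. Foot edge bevelled 2 mm. Origin: centre of the underside, z up.
- round_medium: medium round closed steel canister with wooden lid, 54 mm across, straight sides, 48 mm high in all; raised lid rim 3 mm thick and 6 mm high round a recess 48 mm across, whose floor is 42 mm above the origin. About 0.17 kg. Foot edge bevelled 2 mm. Origin: centre of the underside, z up.
- round_small: small round closed steel canister with flat wooden lid, 42 mm across, straight sides, 44 mm high. About 0.11 kg. Foot edge bevelled 2 mm. Origin: centre of the underside, z up.
- square_large: large square closed steel canister with wooden lid, 60 x 60 mm, straight sides along the body's x and y axes, 52 mm high in all; raised lid rim 4 mm thick and 6 mm high round a square recess 52 x 52 mm, whose floor is 46 mm above the origin. About 0.26 kg. Foot edge bevelled 2 mm. Origin: centre of the underside, z up.
- square_small: small square closed steel canister with flat wooden lid, 46 x 46 mm, straight sides along the body's x and y axes, 44 mm high. About 0.15 kg. Foot edge bevelled 2 mm. Origin: centre of the underside, z up.
- tin: bystander: short round food tin with a printed label, 75 mm across, 58 mm high, loose. Origin: centre of the underside, z up.
- timer: bystander: round red and white kitchen timer with a grip bar on top, 67 mm across, 54 mm high, loose. Origin: centre of the underside, z up.
- ramekin: bystander: small cream-coloured open ramekin, 66 mm across, 38 mm high, loose. Origin: centre of the underside, z up.
There are look-alikes about, which are no part of the job. What is shaped like the square_large but purple or yellow is not meant.

How it is judged:
By the outcome, as a careful person would: the job done as asked, in the order asked, and still so for the second after the job is handed in, with the robot touching nothing.
It also fails if it takes over 131 s, if anything falls off the work surface, if the arm or the gripper's body presses on something with over 40 N, if the wrist force passes 120 N, or if a joint passes its speed limit or range.

## Working session

There is one attempt and no reset: what is moved stays moved. The work goes in short steps, each a Python script; the robot and the scene stay as the last script left them, time stands still between calls to the robot, and variables do not carry over. Pictures are saved under pics/ and viewed, at most 14 in all, crops included, and the job is handed in when it is done.

```bash
mkdir -p pics; ls; python3 - <<'E'
from station import arm, snapshot, camera_info
import cv2
for n in ["scene","side"]:
    cv2.imwrite(f"pics/{n}0.png",snapshot(n)); c=camera_info(n); print(n,c)
print(camera_info("wrist")); print(arm.read_time(),arm.read_eef_rot(),arm.read_tool_pos())
E
```

```text
pics
scene {'fx': 437.7715479052478, 'fy': 437.7715479052478, 'cx': 283.60654093294403, 'cy': 206.562663371965, 'R': array([[-0.86494741, -0.50180694, -0.00746815],
       [-0.29278739,  0.51664183, -0.80458484],
       [ 0.40760462, -0.693737  , -0.59379075]]), 't': array([0.45021806, 0.18542287, 0.79547056])}
side {'fx': 429.8879622089709, 'fy': 429.8879622089709, 'cx': 282.52733298001084, 'cy': 216.05606551283103, 'R': array([[-0.95180833, -0.30666262,  0.00435145],
       [-0.17627803,  0.53540472, -0.82599506],
       [ 0.25097203, -0.78695605, -0.56366056]]), 't': array([0.47779663, 0.13650775, 0.96238266])}
{'fx': 368.9878883260042, 'fy': 368.9878883260042, 'cx': 275.8320644708818, 'cy': 214.80087329175942, 'T_tool_cam': array([[ 3.38474159e-04, -9.50061810e-01, -3.12061600e-01,
         7.95092179e-02],
       [ 9.99999280e-01, -3.75650374e-05,  1.19900373e-03,
        -6.82809821e-05],
       [-1.15085026e-03, -3.12061781e-01,  9.50061114e-01,
        -7.08892034e-02],
       [ 0.00000000e+00,  0.00000000e+00,  0.00000000e+00,
         1.00000000e+00]])}
0.1 [ 9.92931765e-01  1.18680650e-01 -1.36394354e-04 -1.18091511e-03] [ 0.15304971 -0.63118357  0.30282914]
```

View pics/scene0.png

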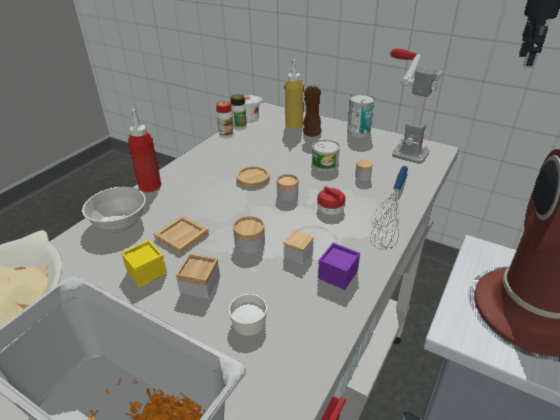

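View pics/side0.png

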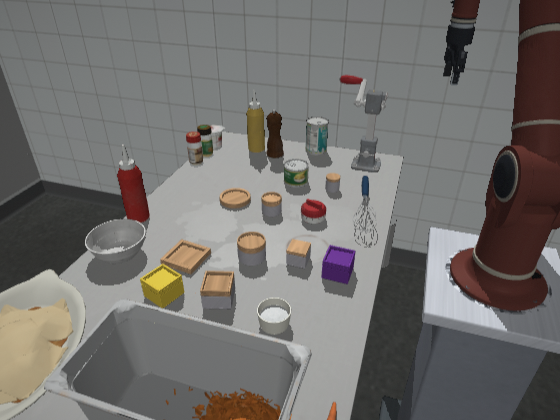

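The scene view shows these objects:
- **Bases:** round base at (253,177), square base at (181,235).
- **Round canisters:** large (249,235), medium (287,187), small (364,170).
- **Square canisters:** large (198,275), small (298,247).
- **Leave alone:** tin (325,154), timer (331,200), ramekin (248,314).

The side view shows the same layout.

There are three candidates for square_large: yellow (145,262), purple (339,265) and steel with a wooden lid (198,275). The last fits, because purple and yellow are ruled out and it has the wooden lid. I'll confirm it in a crop.

```bash
cat > h.py <<'E'
from station import arm, snapshot, camera_info
import cv2, numpy as np
def woodmask(im):
    h=cv2.cvtColor(im,cv2.COLOR_BGR2HSV)
    return cv2.inRange(h,(8,60,70),(24,190,255))
def pix2plane(c,uv,z,R=None,o=None):
    d=np.array([(uv[0]-c["cx"])/c["fx"],(uv[1]-c["cy"])/c["fy"],1.])
    if R is None: R=c["R"].T; o=-c["R"].T@c["t"]
    d=R@d; return o+d*(z-o[2])/d[2]
E
python3 - <<'E'
from h import *
for n in ["scene","side"]:
    im=cv2.imread(f"pics/{n}0.png"); c=camera_info(n); print(n)
    m=cv2.morphologyEx(woodmask(im),cv2.MORPH_CLOSE,np.ones((3,3)))
    for k in cv2.findContours(m,cv2.RETR_EXTERNAL,cv2.CHAIN_APPROX_NONE)[0]:
        if cv2.contourArea(k)<80: continue
        u=cv2.minEnclosingCircle(k)[0]; b=cv2.boundingRect(k)
        u=(b[0]+b[2]/2,b[1]+b[3]/2)
        print(np.round(u),cv2.contourArea(k),b[2:],[np.round(pix2plane(c,u,z)[:2],3).tolist() for z in(.016,.046)])
im=cv2.imread("pics/scene0.png")[140:340,110:390]
cv2.imwrite("pics/crop.png",cv2.resize(im,(800,571),interpolation=cv2.INTER_CUBIC))
E
```

```text
scene
[166. 404.] 448.5 (81, 32) [[0.444, 0.474], [0.428, 0.485]]
[ 14. 305.] 340.5 (29, 40) [[0.81, 0.469], [0.776, 0.48]]
[ 30. 272.] 214.5 (35, 19) [[0.859, 0.403], [0.823, 0.417]]
[197. 270.] 867.5 (42, 32) [[0.58, 0.236], [0.557, 0.258]]
[298. 241.] 363.5 (29, 22) [[0.448, 0.061], [0.432, 0.092]]
[248. 228.] 581.5 (31, 25) [[0.564, 0.079], [0.542, 0.108]]
[182. 234.] 1136.0 (55, 39) [[0.678, 0.167], [0.651, 0.193]]
[288. 182.] 267.0 (21, 17) [[0.58, -0.123], [0.558, -0.083]]
[254. 176.] 548.0 (33, 23) [[0.671, -0.104], [0.644, -0.066]]
[365. 164.] 115.5 (16, 11) [[0.443, -0.302], [0.427, -0.253]]
[228. 126.] 105.5 (10, 17) [[0.9, -0.308], [0.861, -0.259]]
[302. 104.] 822.0 (35, 50) [[0.778, -0.574], [0.746, -0.512]]
side
[332. 411.] 89.0 (10, 18) [[0.279, 0.437], [0.277, 0.456]]
[266. 403.] 117.0 (31, 22) [[0.384, 0.457], [0.377, 0.474]]
[220. 404.] 338.5 (57, 32) [[0.452, 0.481], [0.441, 0.497]]
[ 36. 352.] 5249.0 (73, 105) [[0.808, 0.489], [0.781, 0.506]]
[217. 284.] 704.5 (34, 26) [[0.575, 0.23], [0.559, 0.258]]
[298. 248.] 279.5 (25, 18) [[0.444, 0.057], [0.434, 0.094]]
[186. 262.] 1094.0 (51, 46) [[0.673, 0.186], [0.653, 0.217]]
[252. 243.] 473.5 (29, 22) [[0.557, 0.074], [0.542, 0.11]]
[272. 200.] 217.0 (20, 15) [[0.574, -0.127], [0.558, -0.082]]
[236. 198.] 470.5 (31, 20) [[0.674, -0.103], [0.653, -0.059]]
[333. 178.] 88.5 (14, 9) [[0.439, -0.304], [0.43, -0.25]]
[256. 130.] 666.5 (19, 46) [[0.791, -0.568], [0.764, -0.502]]
```

View pics/crop.png

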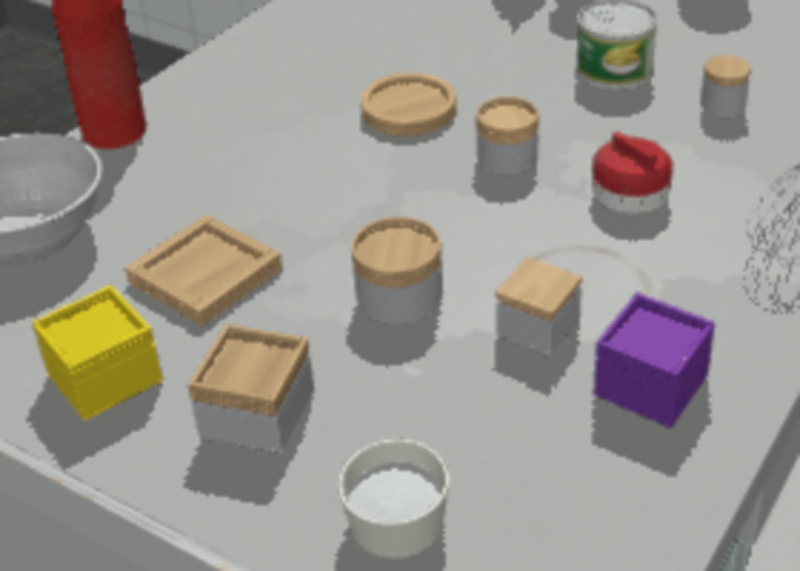

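The crop confirms it: steel canister with wooden lid at scene (198,275) is square_large, and the yellow and purple ones are decoys. Next I'll raise the arm clear of the can opener and survey with the wrist camera.

```bash
cat >> h.py <<'E'
from scipy.spatial.transform import Rotation as Ro
def q(yaw): return (Ro.from_euler('z',yaw)*Ro.from_euler('x',np.pi)).as_quat()
def wristview(name=None):
    p=np.array(arm.read_tool_pos()); R=Ro.from_quat(arm.read_eef_rot()).as_matrix()
    im=snapshot("wrist"); c=camera_info("wrist"); T=c["T_tool_cam"]
    if name: cv2.imwrite(f"pics/{name}.png",im)
    o=p+R@T[:3,3]; Rw=R@T[:3,:3]
    return im,(lambda uv,z: pix2plane(c,uv,z,Rw,o)),(lambda X:(lambda v:(v[0]/v[2]*c["fx"]+c["cx"],v[1]/v[2]*c["fy"]+c["cy"]))(Rw.T@(np.asarray(X)-o)))
EST={"round_base":(.672,-.103,.016),"square_base":(.675,.180,.016),"square_large":(.558,.258,.052),"square_small":(.433,.093,.044),
"round_large":(.542,.109,.052),"round_medium":(.558,-.082,.048),"round_small":(.429,-.252,.044)}
E
python3 - <<'E'
from h import *
import pickle
t=arm.read_time()
arm.line_to([.153,-.632,.43],.25)
print(arm.read_time()-t); 
D={}
for n,y in [("round_small",0),("round_medium",0),("round_base",0),("round_base",1.57),("square_base",0),("square_large",0),("round_large",0),("square_small",0)]:
    x,yy,z=EST[n]
    zz=.26 
    for zt in ([.43,.26] if n=="round_small" else [.26]):
        arm.movep([x,yy,zt],q(y))
    p=arm.read_tool_pos(); r=arm.read_eef_rot(); im,_,_=wristview(f"w_{n}_{y}")
    D[n,y]=(p,r); print(n,y,round(arm.read_time()-t,2),np.round(p,4),np.round(arm.read_joint_positions(),2))
pickle.dump(D,open("D.pkl","wb"))
ims=[cv2.resize(cv2.imread(f"pics/w_{n}_{y}.png"),(266,200)) for n,y in D]
ims.append(ims[0]*0)
cv2.imwrite("pics/mont.png",np.vstack([np.hstack(ims[i:i+3]) for i in(0,3,6)]))
E
```

```text
0.6583
round_small 0 3.14 [ 0.4298 -0.253   0.2609] [ 0.6   0.44 -0.16  1.91  0.09  0.8  -1.18]
round_medium 0 4.05 [ 0.5574 -0.0843  0.2605] [ 0.22  0.53 -0.16  1.73  0.11  0.89 -1.57]
round_base 0 4.63 [ 0.6712 -0.1056  0.2593] [ 0.21  0.71 -0.15  1.38  0.11  1.07 -1.54]
round_base 1.57 5.89 [ 0.6716 -0.1031  0.2603] [ 0.41  0.76 -0.57  1.37  0.42  1.13 -0.21]
square_base 0 7.48 [0.6752 0.1789 0.2599] [-0.21  0.74 -0.15  1.31  0.11  1.1  -1.95]
square_large 0 8.14 [0.5583 0.2576 0.2604] [-0.38  0.61 -0.15  1.58  0.11  0.96 -2.13]
round_large 0 8.84 [0.5428 0.1077 0.26  ] [-0.13  0.52 -0.16  1.76  0.1   0.87 -1.91]
square_small 0 9.41 [0.433  0.0944 0.2604] [-0.13  0.37 -0.18  2.04  0.09  0.74 -1.93]
```

View pics/mont.png

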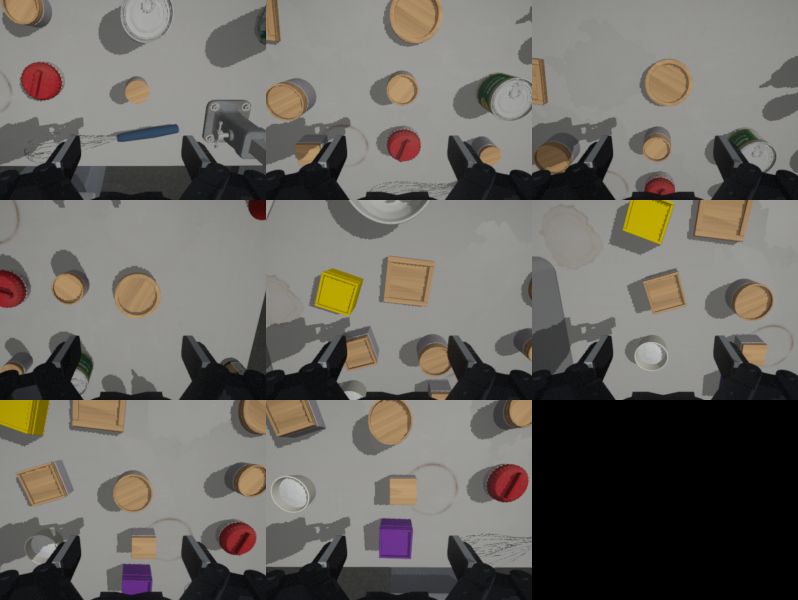

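The montage shows each target near the middle of its own view, around (133,92) in each 266x200 tile, with clear wooden tops. I'll fit known-size outlines to the edges facing away from the camera, which are the true top edges.

```bash
cat >> h.py <<'E'
from scipy.optimize import least_squares
SIZE={"round_base":.044,"square_base":.042,"square_large":.030,"square_small":.023,"round_large":.033,"round_medium":.027,"round_small":.021}
def locate(n,im,p,r,est=None,z=None):
    """top-plane fit of known outline to the wood contour nearest the expected pixel"""
    c=camera_info("wrist"); T=c["T_tool_cam"]; R=Ro.from_quat(r).as_matrix(); o=np.array(p)+R@T[:3,3]; Rw=R@T[:3,:3]
    e=np.array(EST[n] if est is None else est); z=e[2] if z is None else z
    m=cv2.morphologyEx(woodmask(im),cv2.MORPH_CLOSE,np.ones((5,5)))
    ks=[k for k in cv2.findContours(m,cv2.RETR_EXTERNAL,cv2.CHAIN_APPROX_NONE)[0] if cv2.contourArea(k)>300]
    P=[np.array([pix2plane(c,u,z,Rw,o)[:2] for u in k[:,0].astype(float)]) for k in ks]
    pts=min(P,key=lambda a:np.linalg.norm((a.max(0)+a.min(0))/2-e[:2]))
    c0=(pts.max(0)+pts.min(0))/2; d=c0-o[:2]; d/=np.linalg.norm(d)
    h=SIZE[n]; sq=n.startswith("square")
    th0=np.deg2rad(cv2.minAreaRect((pts*1e4).astype(np.float32))[2]) if sq else 0
    th0=(th0+np.pi/4)%(np.pi/2)-np.pi/4
    def res(v,a):
        w=(a-v[:2])@Ro.from_euler('z',v[2]).as_matrix()[:2,:2]
        return np.abs(w).max(1)-h if sq else np.hypot(*w.T)-h
    v=np.r_[c0,th0]
    for _ in range(4):
        w=(pts-v[:2])
        if sq:   # keep points on the sides whose outward normal points away from the camera
            B=Ro.from_euler('z',v[2]).as_matrix()[:2,:2]; l=w@B; ax=np.abs(l).argmax(1)
            nrm=(B[:,ax]*np.sign(l[np.arange(len(l)),ax])).T; keep=(nrm@d>-.2)&(np.abs(l).min(1)<.85*h)
        else: keep=w@d>.0*h
        f=least_squares(res,v,args=(pts[keep],),loss='soft_l1',f_scale=.001); v=f.x
    return v,np.sqrt(np.mean(res(v,pts[keep])**2)),keep.sum()
E
python3 - <<'E'
from h import *
import pickle
D=pickle.load(open("D.pkl","rb"))
for (n,y),(p,r) in D.items():
    v,e,k=locate(n,cv2.imread(f"pics/w_{n}_{y}.png"),p,r)
    print(n,y,np.round(v[:2]*1e3,1),"deg",round(np.degrees(v[2]),1),"rms mm",round(e*1e3,2),k)
# cross-check other objects visible in neighbours' views
for n,v in [("round_large","square_large"),("round_medium","round_base"),("square_large","round_large"),("square_small","round_large"),("round_large","square_base")]:
    p,r=D[v,0]; w,e,k=locate(n,cv2.imread(f"pics/w_{v}_0.png"),p,r); print(n,"in",v,np.round(w[:2]*1e3,1),round(np.degrees(w[2]),1),round(e*1e3,2))
E
```

```text
round_small 0 [ 434.4 -263.7] deg 94.4 rms mm 0.39 72
round_medium 0 [566.  -93.7] deg 83.3 rms mm 0.35 94
round_base 0 [ 683.8 -116. ] deg 359.0 rms mm 0.4 140
round_base 1.57 [ 683.3 -115.1] deg -57.3 rms mm 0.55 133
square_base 0 [690.  158.3] deg -6.8 rms mm 0.27 159
square_large 0 [561.5 253.5] deg 16.1 rms mm 0.26 120
round_large 0 [546.1 104.6] deg 223.0 rms mm 0.33 115
square_small 0 [438.   84.3] deg -0.2 rms mm 0.39 143
round_large in square_large [545.8 104.9] -33.1 0.43
round_medium in round_base [566.  -94.1] 116.0 0.41
square_large in round_large [560.7 253.5] 15.8 0.46
square_small in round_large [437.6  84.1] -0.3 0.46
round_large in square_base [546.  105.1] 32.4 3.45
```

All fits agree to within 1 mm across views. Now I'll place the first canister, lowering it with a force guard.

```bash
cat >> h.py <<'E'
POS={"round_small":(.4344,-.2637,0),"round_medium":(.566,-.0939,0),"round_large":(.546,.1048,0),
"square_large":(.5612,.2535,np.deg2rad(16)),"square_small":(.4378,.0842,np.deg2rad(-.2))}
BASE={"round":(.6836,-.1155,0),"square":(.690,.1583,np.deg2rad(-6.8))}
G=.032
def goto(p,yaw,v=None):
    p=np.array(p,float)
    if v is None: arm.movep(p,q(yaw))
    else: arm.line_to(p,v,q(yaw))
def settle(p):
    arm.pause(.25); e=np.array(arm.read_tool_pos())-p; return np.round(e*1e3,1)
def pick(n):
    x,y,w=POS[n]; z=G+.054; pr=[x,y,.25]
    arm.move_gripper(1.0); goto(pr,w); goto([x,y,z+.05],w,.3); print("hover err",settle([x,y,z+.05])); goto([x,y,z],w,.08); print("err",settle([x,y,z]))
    arm.move_gripper(0,40); print("grip mm",85*arm.read_opening(),arm.read_finger_force())
    goto([x,y,.26],w,.25); print("held",85*arm.read_opening(),arm.read_finger_force())
def place(n,seat,rel=.85):
    """seat = z at which the canister's underside should rest"""
    bx,by,w=BASE[n.split("_")[0]]; z=seat+G+.054
    goto([bx,by,max(.26,z+.05)],w); goto([bx,by,z+.012],w,.2); print("err",settle([bx,by,z+.012]))
    f0=np.array(arm.read_ft_force())
    for dz in np.arange(.010,-.0016,-.001):
        goto([bx,by,z+dz],w,.04); f=np.array(arm.read_ft_force())-f0
        if f[2]>6: break
    h=arm.read_tool_pos()[2]-.054-G-seat
    print(n,"stop dz",round(dz*1e3,1),"true",round(h*1e3,1),"f",np.round(f,1),"t",round(arm.read_time(),1))
    return h,f
def release(n,rel):
    bx,by,w=BASE[n.split("_")[0]]
    arm.move_gripper(rel); arm.pause(.2); p=np.array(arm.read_tool_pos())
    goto(p+[0,0,.08],w,.15); goto([bx-.0,by,.30],w,.3); arm.pause(.3)
    p=arm.read_tool_pos(); r=arm.read_eef_rot(); im=snapshot("wrist"); cv2.imwrite(f"pics/done_{n}.png",im); return im,p,r
E
python3 - <<'E'
from h import *
pick("round_large"); h,f=place("round_large",.010)
E
```

```text
hover err [1.  0.3 2. ]
err [0.3 0.  0.5]
grip mm 65.05602688886223 44.296675622463226
held 64.69012828475205 45.00264503527433
err [ 0.6 -0.1  1.4]
round_large stop dz 0.0 true 0.7 f [-2.8 -0.   6.1] t 18.2
```

```bash
cat >> h.py <<'E'
def check(n,im,p,r,top):
    bx,by,_=BASE[n.split("_")[0]]
    for z in (top,top+.006):
        v,e,k=locate(n,im,p,r,est=(bx,by,z)); print("check z",z,np.round((v[:2]-[bx,by])*1e3,1),round(np.degrees(v[2]),1),"rms",round(e*1e3,2),k)
E
python3 - <<'E'
from h import *
im,p,r=release("round_large",.95); check("round_large",im,p,r,.062)
E
```

```text
check z 0.062 [ 0.2 -0.4] 36.1 rms 1.0 105
check z 0.068 [ 2.5 -0.4] 1.7 rms 0.85 107
```

View pics/done_round_large.png

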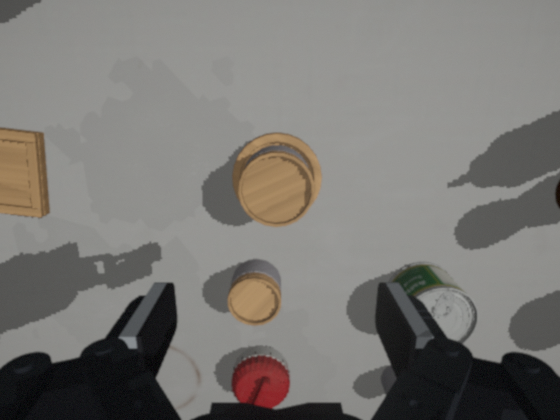

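The wrist view shows round_large at (276,188), level and centred in the base to 0.4 mm, so it is seated. On to the medium.

```bash
python3 - <<'E'
from h import *
n="round_medium"; pick(n); h,f=place(n,.056)
if abs(h)<.0018:
    im,p,r=release(n,.8); check(n,im,p,r,.104)
    n="round_small"; pick(n); h,f=place(n,.098)
    if abs(h)<.0018: im,p,r=release(n,.7); check(n,im,p,r,.142)
E
```

```text
hover err [ 1.3 -0.2  2.1]
err [ 0.3 -0.1  0.5]
grip mm 52.98706240085988 42.13998437393457
held 52.82425700817619 42.40413777530193
err [ 0.7 -0.1  1.7]
round_medium stop dz -1.0 true 0.6 f [-2.2  0.1  8.5] t 28.6
check z 0.104 [ 0.4 -0.3] -10.2 rms 0.35 98
check z 0.11 [ 2.9 -0.3] 77.4 rms 0.57 100
hover err [ 1.1 -0.5  1.7]
err [ 0.2 -0.1  0.5]
grip mm 40.9730195784274 40.468828291632235
held 40.48262900303452 40.482557454379275
err [ 0.8 -0.2  1.9]
round_small stop dz -1.0 true 0.5 f [-3.1  0.5  6.6] t 40.0
check z 0.142 [ 0.3 -0.4] 148.0 rms 0.39 88
check z 0.148 [ 3.1 -0.4] -1053.3 rms 0.61 90
```

Both are seated, with the fits matching at the nominal heights. Now the square ones.

```bash
python3 - <<'E'
from h import *
arm.line_to([.6836,-.1155,.32],.3)
arm.movep([.56,.15,.30],q(0))
n="square_large"; pick(n); h,f=place(n,.010)
if abs(h)<.0018:
    im,p,r=release(n,.83); check(n,im,p,r,.062)
    n="square_small"; pick(n); h,f=place(n,.056)
    if abs(h)<.0018: im,p,r=release(n,.7); check(n,im,p,r,.100)
for c in("scene","side"): cv2.imwrite(f"pics/{c}1.png",snapshot(c))
a=cv2.imread("pics/scene1.png")[80:360,100:460]; cv2.imwrite("pics/fin.png",cv2.resize(a,(771,600)))
E
```

```text
hover err [1.1 0.4 2.3]
err [0.3 0.1 0.6]
grip mm 59.24631528681796 45.224206298589706
held 59.36627495708936 44.59294617176056
err [0.6 0.2 1.5]
square_large stop dz -1.0 true 0.5 f [-3.2  0.4  8.9] t 52.0
check z 0.062 [ 0.5 -0.6] -5.3 rms 4.9 174
check z 0.068 [ 2.6 -0.8] -5.4 rms 4.32 177
hover err [1.1 0.2 1.5]
err [0.2 0.  0.4]
grip mm 45.26698878514574 41.9346284866333
held 44.976442479414104 41.40403211116791
err [0.7 0.2 1.8]
square_small stop dz -1.0 true 0.4 f [-1.7 -0.1  7.3] t 63.5
check z 0.1 [ 0.6 -0.4] -6.9 rms 6.37 162
check z 0.10600000000000001 [ 2.9 -1. ] -7.6 rms 5.85 166
```

View pics/fin.png

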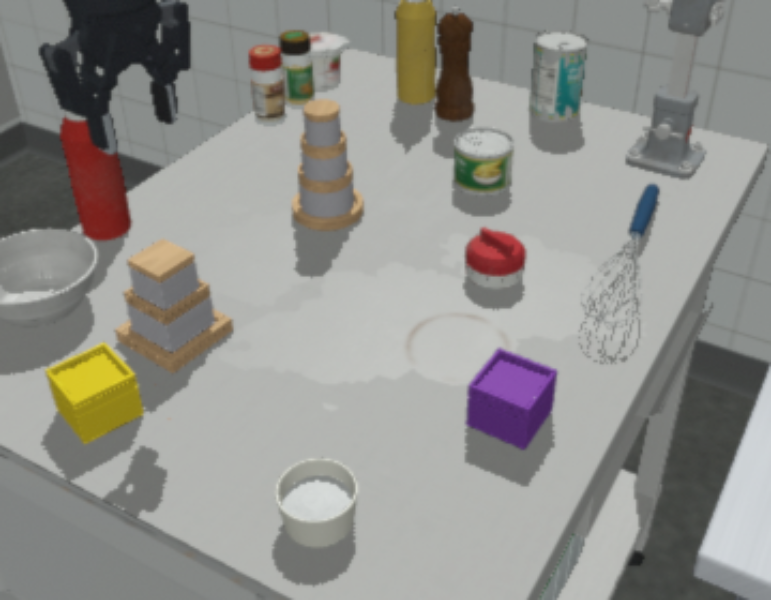

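In this crop both stacks stand upright: the round one around (327,160), the square one around (170,300). The tin, timer and ramekin haven't moved. The square fit has a high residual, probably because the base and lid outlines merge, so I'll check that one closely.

```bash
python3 -c "
import cv2
cv2.imwrite('pics/sq.png',cv2.resize(cv2.imread('pics/done_square_small.png')[100:280,180:400],(733,600)))"
```

```text
(no output)
```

View pics/sq.png

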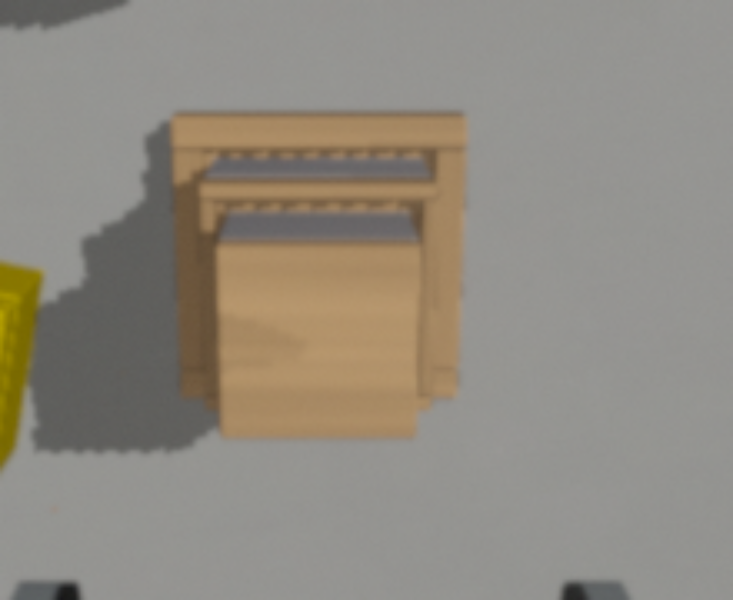

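The close view shows both square canisters (small top at about (318,340)) aligned, level and inside their recesses. Handing in.

```bash
python3 -c "
from station import ticket
print(ticket.finish_job())"
```

```text
the job is handed in; nothing more can be done
None
```

I rebuilt both canister stacks, and the final pictures show every canister upright and seated; the tin, timer and ramekin weren't moved, and I handed the job in after about 64 of the 131 s.

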